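# Tare and weigh a vial on the bench balance

### The arm

A 7-joint arm with a two-finger parallel gripper is mounted at the origin on a cart in front of the work surface, level with it; the furniture and walls round the work are solid. World frame = base frame: x ahead of the robot, y to its left, z up, the work surface at z = 0. Lengths are in m, angles in rad, forces in N, time in s.
With the tool pointing down it reaches from about 0.35 to 0.9 m from the base axis. Payload 8.1 kg.
Tool frame: the origin (TCP) lies at the very end of the fingers, on their centre line; the grasp point (between the pads) lies 19 mm behind it (grasp_offset is the distance from the TCP to the grasp point, in m); z points along the fingers, y is the line along which they close (so a half turn about z gives the same grasp; the last joint's range is limited). The gripper opens to 92 mm and grips with 3 to 60 N. Pads are 19 mm wide; open, the fingers measure 130 mm over their backs; the gripper's body (75 mm by 190 mm) begins 47 mm behind the grasp point.
Start: joints at [1.206, 0.434, 0.025, 1.573, -0.012, 1.134, -0.075], TCP at [0.162, -0.604, 0.227] pointing down, gripper open.
Joint ranges: [-2.62, 2.62], [-0.44, 2.09], [-1.27, 1.32], [0.08, 2.57], [-1.32, 4.46], [0.12, 2], [-2.74, 2.74]. Speed limits (rad/s): [2.22, 2.22, 3.01, 3.01, 3.14, 3.14, 3.14].

### API

Orientations are given as a rotation vector (axis times angle).
In Python, from cell import observe, get_image, camera_params, sign_off, silhouettes, grasp_offset gives the robot as it stands. The module is installed in compiled form; this text tells all that it offers.
- The arm moves only by the tool jog_arm, never from a script. Its argument "motion" is a list that holds one entry, the list of rows, each a list of 7 numbers: the shift along the tool's x, y, z in m, then the turn, a rotation vector about the tool's x, y, z in rad, then the closure, from -1 (fully open) to 1 (shut), so that 0 is half open. In form: [[[dx, dy, dz, wx, wy, wz, hand], ...]]. A call has 1 to 10 rows; each row is the pose to reach, as a shift and turn from the pose commanded when the call began, along the tool's axes at that moment; what a row does not reach only later rows make up. A row lasts 1/12 s, in which the tool goes at most 41.7 mm and 7.16 degrees, less where a joint would pass 70% of its speed; a pose out of reach is approached as far as the arm can. A call with a gripper value outside its range is refused whole. The fingers move at their own pace and stop on an object; "force" is the grip in N (left out, the last holds). Time passes only in rows, so rows that repeat a pose let the fingers close. It gives the time, the measured TCP pose, the force, the opening and the grip force at its end, in the units of the state.
- observe(): the state, without advancing time (a new reading comes with each control period).
- get_image(name): name is "scene" or "top" or "wrist"; returns the picture (400x640x3 uint8, red, green, blue); there is no depth.
- camera_params(name): a dict with "vertical_fov" (degrees; the focal length in pixels is half the picture's height over the tangent of half this angle, whatever the lens; pixels are square), "cx", "cy" (the principal point, pixels), "dist_coeffs" ([k1, k2, p1, p2, k3] as OpenCV has them; the pictures are not rectified), "T" (4x4, takes a point from camera to world coordinates). Camera axes: x right, y down, z forward; pixel columns grow to the right and rows downward; lengths in m; the calibration is good to about 2 mm. A picture is of the moment at which its call begins: read the wrist's pose just before it. camera_params takes no time and is no camera call; for the wrist camera it gives the pose at the moment of the call.
- sign_off(): hands the job in; it is judged then, once.
Trained networks look in the newest picture that a camera, given by its name, has taken for a name from the list of things; names that differ only in an ending like _2 or _b are one class to them, and where a whole thing is asked for, a point or a joint stands for the part that bears it (a point fixed in the world has none). Each returns a list of dicts, best first, with "p" (0 to 1); they miss things now and then, are a little off and sometimes report something else, mostly with a low value. They report only what shows in the picture. A call takes as long as a camera call. They do not tell look-alikes from the thing itself.
- silhouettes(query, camera): "mask" (400x640 bool, what is visible of it) and "pixel" ([column, row] in pixels, amid what is visible of it).
The state is a dict: "clock": time; "joints": joint angles; "dq": joint speeds; "joint_efforts": joint torques, N m; "position": TCP position; "ee_rot": TCP orientation; "force": force on the tool from outside, world axes, zero at the start; "ft_torque": the same for the moment, N m; "width": opening from 0.0 (shut) to 1.0 (fully open); "gripper_force": force on a finger pad.
Only numpy, scipy, OpenCV 4.12 (cv2) and the standard library are available. Lean on these libraries where they do the work, as an engineer would, in place of code of your own. Each camera call takes 0.05 s, during which the arm holds its last target. There are 200 camera calls.

### The job

Weigh the capped vial on the bench balance: with the pan empty press the round key to zero it, set the empty weighing boat in the middle of the pan and press the bar-shaped key to tare, then stand the vial upright inside the boat and press the cross-shaped key to print. Press each key fully down, one key at a time, and leave the square key unpressed; press the bar key only while the boat stands empty on the pan, and the cross key only when the vial stands in it. Leave the boat and vial standing there, and do not knock over or push aside the things round about.

Things in the scene. Friction and masses are not known exactly. Their poses are not given: they have to be found in the camera images.
- balance: grey bench balance, fixed to the worktop, 260 mm deep (its x) by 196 mm wide (its y) by 54 mm high; origin at the centre of its underside, x points from the keypad to the pan. Keypad row 105 mm before the origin (x = -0.105), flat deck there 36 mm above the worktop; low display between keys and pan.
- pan (a point): centre of the top of the balance's square steel pan (150 x 150 mm, top 54 mm above the worktop); axes as the balance's
- round_key_top (a point): Round key, 30 mm across. Key tops are 49 mm above the worktop, 10 mm proud of their seat; it is a spring key that moves straight down 6 mm (needs 1.2 N to start, 4.8 N fully down) and rises by itself; it registers at 4 mm. The four keys stand in one row across the balance's front, 46 mm apart, in an order that changes; all are white. This point is the centre of the key's top; its x axis is the balance's x axis.
- round_key (a joint): travel of that key in m: 0 up, 0.006 fully down
- bar_key_top (a point): Bar-shaped key, 36 mm along x by 14 mm along y. Key tops are 49 mm above the worktop, 10 mm proud of their seat; it is a spring key that moves straight down 6 mm (needs 1.2 N to start, 4.8 N fully down) and rises by itself; it registers at 4 mm. The four keys stand in one row across the balance's front, 46 mm apart, in an order that changes; all are white. This point is the centre of the key's top; its x axis is the balance's x axis.
- bar_key (a joint): travel of that key in m: 0 up, 0.006 fully down
- square_key_top (a point): Square key, 28 x 28 mm, not to be pressed. Key tops are 49 mm above the worktop, 10 mm proud of their seat; it is a spring key that moves straight down 6 mm (needs 1.2 N to start, 4.8 N fully down) and rises by itself; it registers at 4 mm. The four keys stand in one row across the balance's front, 46 mm apart, in an order that changes; all are white. This point is the centre of the key's top; its x axis is the balance's x axis.
- square_key (a joint): travel of that key in m: 0 up, 0.006 fully down
- cross_key_top (a point): Cross-shaped key (plus sign), 36 mm across, arms 11 mm wide. Key tops are 49 mm above the worktop, 10 mm proud of their seat; it is a spring key that moves straight down 6 mm (needs 1.2 N to start, 4.8 N fully down) and rises by itself; it registers at 4 mm. The four keys stand in one row across the balance's front, 46 mm apart, in an order that changes; all are white. This point is the centre of the key's top; its x axis is the balance's x axis.
- cross_key (a joint): travel of that key in m: 0 up, 0.006 fully down
- boat: weighing boat, a loose open aluminium trough 120 mm long (its x) by 58 mm wide (its y; 59 mm over the rolled rim) by 24 mm high with 3 mm walls and floor, about 80 g; origin at the centre of its underside, z up. Grasp it across its width. Starts on the worktop left or right of the balance.
- vial: capped clear glass sample vial, white cap, 24 mm diameter, 72 mm tall, about 22 g; origin at the centre of its underside, z up. Starts standing on the worktop on the side of the balance that the boat is not on, in the lane between the film box and the stapler; grasp it with the fingers along the lane.
- film_box: blue carton beside the vial, 78 mm (its x) by 137 mm (its y) by 60 mm high, loose, origin at the centre of its underside; its long axis (y) runs along the lane, its near face about 36 mm from the vial's centre. Leave alone.
- stapler: desk stapler beside the vial on the other side, 34 mm (x) by 126 mm (y) by 50 mm high, loose, origin at the centre of its underside; its near face about 35 mm from the vial's centre, its long axis along the lane. Leave alone.
- beaker: glass beaker, 54 mm across, 70 mm tall, loose, standing off one end of the boat, about 18 mm from it; origin at the centre of its underside. Leave alone.
- wash_bottle: squeeze bottle with bent nozzle, 68 x 108 mm, 212 mm tall, loose, beside the pan on one side, its centre 160 to 190 mm from the pan's middle, the nozzle pointing to the back; origin at the centre of its underside. Leave alone.
- screen_corner (a point): lower left front corner (seen from the robot) of the screen of the large fixed monitor that faces the robot right of the balance: from this point the screen, 20 mm thick, runs 552 mm to the right (-y) and 342 mm up, its underside 108 mm above the worktop. Carry things past in front of it, nearer the robot.
- reagent_bottle: white plastic bottle, 65 mm across, 132 mm tall, loose, beside the pan on the other side; origin at the centre of its underside. Leave alone.
Mind the look-alikes: they are no part of the job. Of the things that look like the boat, take the one that is farthest from the robot's base at the start.

How it is judged:
By the outcome, as a careful person would: the job done as asked, in the order asked, and still so for the second after the job is handed in, with the robot touching nothing.
It also fails if it takes over 72 s, if anything falls off the work surface, if the arm or the gripper's body presses on something with over 40 N, if the wrist force passes 120 N, or if a joint passes its speed limit or range.

## Working session

There is one attempt and no reset: what is moved stays moved. The work goes in short steps, Python scripts to look and compute and a tool call to move; the robot and the scene stay as the last step left them, time stands still between calls to the robot, and variables do not carry over. Pictures are saved under pics/ and viewed, at most 12 in all, crops included, and the job is handed in when it is done.

Besides the shell and the picture viewer there is one more tool, called after "Request:" as name(argument=value, ...) on one line, values as JSON. jog_arm: Moves the arm, as the interface text tells. Its arguments: {"type":"object","properties":{"motion":{"type":"array"},"force":{"type":"number"}},"required":["motion"]}

```bash
mkdir -p pics
cat > h.py <<'E'
import numpy as np, cv2
from cell import *
def ray(cam,uv,P=None):
    P=P or camera_params(cam); f=200/np.tan(np.radians(P["vertical_fov"])/2)
    K=np.array([[f,0,P["cx"]],[0,f,P["cy"]],[0,0,1]]);
    q=cv2.undistortPoints(np.array(uv,float).reshape(-1,1,2),K,np.array(P["dist_coeffs"],float)).reshape(-1,2)
    T=np.array(P["T"]); d=np.c_[q,np.ones(len(q))]@T[:3,:3].T
    return T[:3,3],d
def onz(cam,uv,z,P=None):
    o,d=ray(cam,uv,P); return o+d*((z-o[2])/d[:,2:3])
def proj(cam,X,P=None):
    P=P or camera_params(cam); f=200/np.tan(np.radians(P["vertical_fov"])/2)
    K=np.array([[f,0,P["cx"]],[0,f,P["cy"]],[0,0,1]]); T=np.linalg.inv(np.array(P["T"]))
    return cv2.projectPoints(np.array(X,float).reshape(-1,3),cv2.Rodrigues(T[:3,:3])[0],T[:3,3],K,np.array(P["dist_coeffs"],float))[0].reshape(-1,2)
def rect(cam,m,z):
    c=max(cv2.findContours(m.astype(np.uint8),0,1)[0],key=cv2.contourArea).reshape(-1,2)
    w=onz(cam,c,z)[:,:2]; return cv2.minAreaRect((w*1000).astype(np.float32))
def save(im,n): cv2.imwrite("pics/"+n,im[...,::-1])
E
python3 - <<'E'
from h import *
np.set_printoptions(precision=3,suppress=True)
a=get_image("top"); b=get_image("scene"); save(np.vstack([a,b])[:,:],"a.png")
im=cv2.resize(np.vstack([a,b]),(480,600)); save(a,"top.png"); save(b,"scene.png")
for c in("top","scene"):
    print(c,np.array(camera_params(c)["T"]))
for n,z in dict(balance=.05,boat=.024,vial=.072,film_box=.06,stapler=.05,beaker=.07,wash_bottle=.1,reagent_bottle=.13,round_key_top=.049,bar_key_top=.049,cross_key_top=.049,square_key_top=.049).items():
    for s in silhouettes(n,"top"):
        if s["p"]>.2: print(n,round(s["p"],2),np.round(s["pixel"]),onz("top",s["pixel"],z)[0],[np.round(v) for v in rect("top",s["mask"],z)])
E
```

```text
top [[ 0.059 -0.976  0.208  0.239]
 [-0.998 -0.057  0.013 -0.005]
 [-0.001 -0.209 -0.978  1.348]
 [ 0.     0.     0.     1.   ]]
scene [[-0.526 -0.336  0.781 -0.251]
 [-0.85   0.227 -0.475  0.461]
 [-0.017 -0.914 -0.405  0.514]
 [ 0.     0.     0.     1.   ]]
balance 0.8 [301. 181.] [0.578 0.077 0.05 ] [array([566.,  66.]), array([232., 192.]), np.float64(11.0)]
balance 0.7 [422. 235.] [ 0.43  -0.299  0.05 ] [array([ 423., -304.]), array([ 63., 120.]), np.float64(72.0)]
boat 0.97 [374. 236.] [ 0.421 -0.158  0.024] [array([ 428., -164.]), array([122.,  63.]), np.float64(33.0)]
boat 0.63 [422. 236.] [ 0.431 -0.305  0.024] [array([ 428., -311.]), array([ 64., 124.]), np.float64(72.0)]
vial 0.56 [228. 223.] [0.43  0.286 0.072] [array([432., 283.]), array([35., 21.]), np.float64(49.0)]
film_box 0.78 [209. 210.] [0.468 0.352 0.06 ] [array([457., 355.]), array([ 77., 130.]), np.float64(69.0)]
film_box 0.51 [314. 219.] [0.457 0.03  0.06 ] [array([457.,  22.]), array([26., 26.]), np.float64(49.0)]
stapler 0.91 [247. 223.] [0.434 0.233 0.05 ] [array([433., 231.]), array([ 42., 127.]), np.float
[... 625 characters left out ...]
), array([91., 64.]), np.float64(50.0)]
reagent_bottle 0.96 [244. 169.] [0.584 0.243 0.13 ] [array([580., 238.]), array([85., 56.]), np.float64(48.0)]
round_key_top 0.51 [330. 217.] [ 0.468 -0.018  0.049] [array([466., -23.]), array([31., 15.]), np.float64(3.0)]
round_key_top 0.37 [287. 221.] [0.448 0.113 0.049] [array([441., 111.]), array([28., 24.]), np.float64(4.0)]
bar_key_top 0.62 [332. 218.] [ 0.465 -0.025  0.049] [array([468., -25.]), array([28., 12.]), np.float64(3.0)]
cross_key_top 0.4 [317. 220.] [0.457 0.022 0.049] [array([459.,  20.]), array([26., 25.]), np.float64(57.0)]
square_key_top 0.53 [301. 222.] [0.449 0.07  0.049] [array([450.,  66.]), array([28., 24.]), np.float64(4.0)]
```

View pics/top.png

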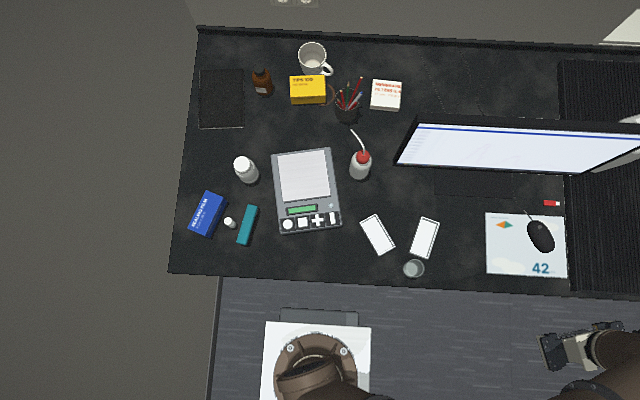

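View pics/scene.png

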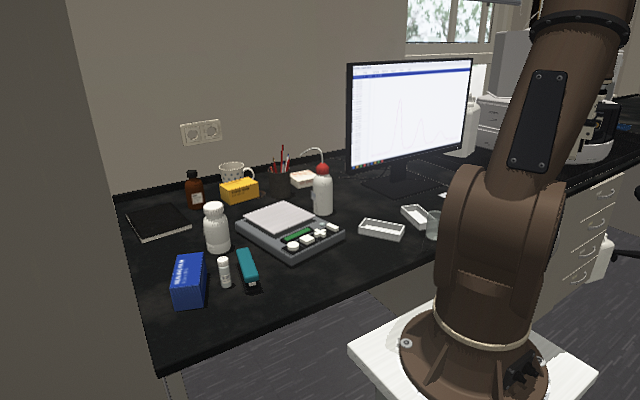

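Boat look-alikes: trough A at px (377,235), about 0.46 m from the base, and trough B at px (424,237), about 0.53 m. B is farther and has the beaker off its end at (413,268), so I take B. The keys from left to right are round (288,224), square (302,222), cross (317,220) and bar (333,217). I'll check both in one crop.

Run:
```python
from h import *
np.set_printoptions(precision=3,suppress=True)
a=cv2.imread("pics/top.png")[190:285,265:445]; cv2.imwrite("pics/c1.png",cv2.resize(a,None,fx=4.2,fy=4.2,interpolation=cv2.INTER_CUBIC))
get_image("top");get_image("scene")
def ax(m,z):
    r=rect("top",m,z); b=cv2.boxPoints(r); e=[b[1]-b[0],b[2]-b[1]]; e=max(e,key=np.linalg.norm); return np.degrees(np.arctan2(e[1],e[0]))
for n,z in dict(boat=.024,vial=.06,film_box=.06,stapler=.05,balance=.05).items():
    for s in silhouettes(n,"top")[:2]: print(n,round(s["p"],2),np.round(s["pixel"]),"long axis deg",ax(s["mask"],z))
for n,z in dict(pan=.054,boat=.012,vial=.036,round_key_top=.049,bar_key_top=.049,cross_key_top=.049,square_key_top=.049,wash_bottle=.1,reagent_bottle=.07).items():
    for c in("top","scene"):
        for s in silhouettes(n,c)[:2]:
            if s["p"]>.2: print(n,c,round(s["p"],2),np.round(s["pixel"]),onz(c,s["pixel"],z)[0],s["mask"].sum())
o=observe(); print(o["position"],o["ee_rot"],cv2.Rodrigues(np.array(o["ee_rot"],float))[0],o["joints"],o["clock"],grasp_offset)
```

```text
boat 0.97 [421. 234.] long axis deg -16.633816
boat 0.91 [377. 234.] long axis deg 32.92693
film_box 0.94 [209. 212.] long axis deg -19.26362
stapler 0.88 [249. 221.] long axis deg -10.695324
balance 0.83 [302. 186.] long axis deg 11.440168
pan top 0.57 [305. 183.] [0.57  0.065 0.054] 4364
pan scene 0.63 [282. 225.] [0.536 0.091 0.054] 3460
boat top 0.97 [421. 234.] [ 0.438 -0.307  0.012] 809
boat top 0.91 [377. 234.] [ 0.429 -0.167  0.012] 743
boat scene 0.78 [415. 215.] [ 0.44  -0.313  0.012] 463
boat scene 0.64 [384. 228.] [ 0.429 -0.178  0.012] 725
vial scene 0.55 [224. 270.] [0.446 0.286 0.036] 339
round_key_top top 0.66 [409. 268.] [ 0.329 -0.264  0.049] 294
round_key_top top 0.59 [304. 183.] [0.572 0.068 0.049] 4359
round_key_top scene 0.52 [293. 247.] [0.429 0.116 0.049] 78
bar_key_top top 0.74 [208. 211.] [0.465 0.356 0.049] 1109
bar_key_top top 0.42 [334. 218.] [ 0.467 -0.03   0.049] 53
cross_key_top top 0.6 [314. 220.] [0.457 0.029 0.049] 70
cross_key_top scene 0.48 [216. 227.] [0.632 0.245 0.049] 1211
square_key_top scene 0.44 [308. 241.] [0.432 0.073 0.049] 59
square_key_top scene 0.4 [431. 226.] [ 0.319 -0.243  0.049] 364
wash_bottle top 0.84 [361. 163.] [ 0.629 -0.102  0.1  ] 539
wash_bottle scene 0.85 [322. 191.] [ 0.58  -0.063  0.1  ] 1020
reagent_bottle top 0.6 [246. 170.] [0.596 0.248 0.07 ] 501
reagent_bottle scene 0.98 [216. 230.] [0.577 0.26  0.07 ] 1148
[ 0.162 -0.604  0.227] [3.115 0.41  0.   ] [[ 0.966  0.259  0.   ]
 [ 0.259 -0.966 -0.   ]
 [ 0.     0.    -1.   ]] [ 1.206  0.435  0.025  1.573 -0.012  1.134 -0.075] 1.95 0.0188
```

View pics/c1.png

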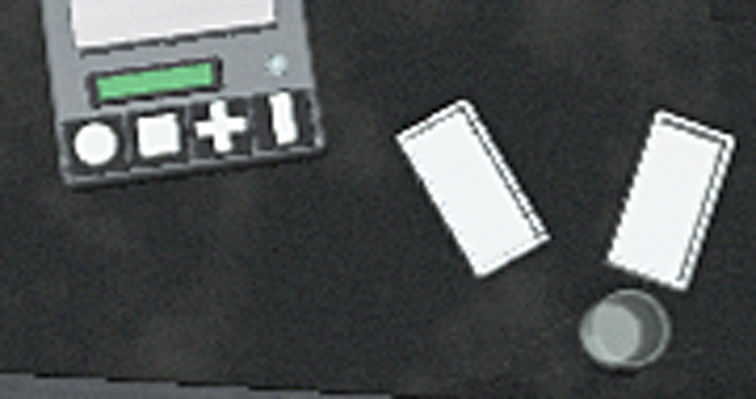

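The crop confirms it: round, square, cross, bar from left to right. Trough B (right) has the beaker at its near end. I'll go over trough B first and look with the wrist camera on the way.

Request:
jog_arm(motion=[[[0.31,-0.23,-0.02,0,0,-0.68,-1],[0.31,-0.23,-0.02,0,0,-0.68,-1],[0.31,-0.23,-0.02,0,0,-0.68,-1],[0.31,-0.23,-0.02,0,0,-0.68,-1],[0.31,-0.23,-0.02,0,0,-0.68,-1],[0.31,-0.23,-0.02,0,0,-0.68,-1],[0.31,-0.23,-0.02,0,0,-0.68,-1],[0.31,-0.23,-0.02,0,0,-0.68,-1],[0.31,-0.23,-0.02,0,0,-0.68,-1],[0.31,-0.23,-0.02,0,0,-0.68,-1]]])

```text
clock: 2.78
position: [0.4061, -0.2953, 0.2476]
ee_rot: [2.794, 1.436, 0.005]
force: [0.3, 0.7, 0.6]
width: 1.001
gripper_force: 0.0
```

```bash
cat >> h.py <<'E'
np.set_printoptions(precision=3,suppress=True)
def d(p,yawy,name=""):
    "shift/turn for jog to TCP p, tool pointing down, tool y at yawy deg (mod 180) in world"
    from scipy.spatial.transform import Rotation as R
    o=observe(); r=R.from_rotvec(o["ee_rot"]); a=np.radians(yawy)
    best=None
    for k in(0,np.pi):
        y=np.array([np.cos(a+k),np.sin(a+k),0]); z=np.array([0,0,-1]); t=R.from_matrix(np.c_[np.cross(y,z),y,z])
        w=(r.inv()*t).as_rotvec()
        if best is None or np.linalg.norm(w)<np.linalg.norm(best): best=w
    print(name,"shift",r.inv().apply(np.array(p)-o["position"]).round(4),"turn",best.round(3))
E
python3 - <<'E'
from h import *
o=observe(); print(o["clock"],o["position"],o["joints"],o["ee_rot"])
P=camera_params("wrist"); print(np.array(P["T"]))
w=get_image("wrist"); save(w,"w1.png")
for s in silhouettes("boat","wrist"):
    r=rect("wrist",s["mask"],.024); b=cv2.boxPoints(r); e=max(b[1]-b[0],b[2]-b[1],key=np.linalg.norm)
    print(s["p"],s["pixel"],r,np.degrees(np.arctan2(e[1],e[0])),s["mask"].sum())
yb=11.2
k={"round":(287.6,224.5),"square":(302.5,222),"cross":(317.6,220.2),"bar":(332.6,218)}
for n,u in k.items(): print(n,onz("top",u,.049)[0])
X=onz("top",k["round"],.049)[0]
d([.441,.111,.11],yb,"to round")
E
```

```text
2.7833 [ 0.406 -0.295  0.248] [ 0.77   0.237 -0.299  1.818  0.075  1.096 -0.176] [2.794 1.436 0.005]
[[ 0.813 -0.561 -0.159  0.449]
 [-0.583 -0.781 -0.225 -0.236]
 [ 0.002  0.275 -0.961  0.405]
 [ 0.     0.     0.     1.   ]]
0.84 [340.4, 163.1] ((426.73907470703125, -316.948974609375), (61.01326370239258, 119.51537322998047), 72.56364440917969) -17.43635 6011
0.76 [259.8, 52.5] ((428.0285949707031, -173.45654296875), (120.33052062988281, 61.036346435546875), 32.174503326416016) 32.174503 6841
round [0.438 0.109 0.049]
square [0.448 0.064 0.049]
cross [0.457 0.019 0.049]
bar [ 0.466 -0.027  0.049]
to round shift [ 0.354 -0.209  0.137] turn [ 0.001 -0.001 -0.819]
```

View pics/w1.png

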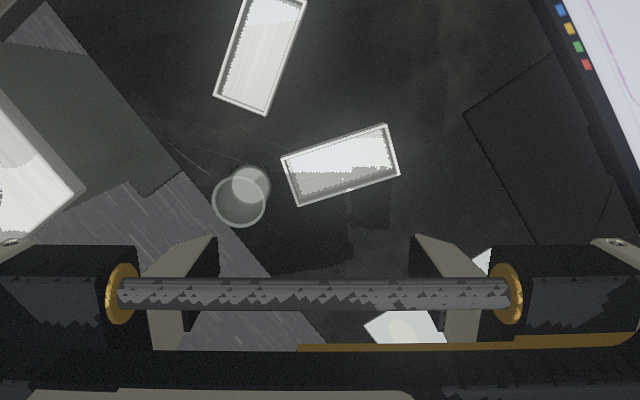

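Wrist view: boat B is at px (340,163) with the beaker at (240,197). Its centre is (0.427,-0.317) and its long axis is at -17°. Next I go close to the keys with the hand shut.

Request:
jog_arm(motion=[[[0.327,-0.228,0.05,0,0,-0.82,1],[0.327,-0.228,0.05,0,0,-0.82,1],[0.327,-0.228,0.05,0,0,-0.82,1],[0.327,-0.228,0.05,0,0,-0.82,1],[0.327,-0.228,0.05,0,0,-0.82,1],[0.327,-0.228,0.05,0,0,-0.82,1],[0.327,-0.228,0.05,0,0,-0.82,1],[0.327,-0.228,0.05,0,0,-0.82,1],[0.327,-0.228,0.05,0,0,-0.82,1],[0.327,-0.228,0.05,0,0,-0.82,1]]], force=10)

```text
clock: 3.72
position: [0.4097, 0.0995, 0.1966]
ee_rot: [1.999, 2.423, 0.002]
force: [1.1, -0.6, 0.4]
width: 0.323
gripper_force: 0.0
```

Run:
```python
from h import *
o=observe(); print(o["clock"],o["position"],o["joints"],o["width"])
w=get_image("wrist"); P=camera_params("wrist")
for n in("round","square","cross","bar"):
    for s in silhouettes(n+"_key_top","wrist")[:2]: print(n,round(s["p"],2),s["pixel"],onz("wrist",s["pixel"],.049,P)[0],s["mask"].sum())
for s in silhouettes("balance","wrist")[:1]: print("balance",s["p"],rect("wrist",s["mask"],.05))
for s in silhouettes("pan","wrist")[:1]: print("pan",s["p"],rect("wrist",s["mask"],.054))
m=w.copy()
for n,u in {"round":(.438,.109),"square":(.448,.064),"cross":(.457,.019),"bar":(.466,-.027)}.items():
    q=proj("wrist",[*u,.049],P)[0]; cv2.circle(m,(int(q[0]),int(q[1])),4,(255,0,0),1)
save(m,"w2.png")
d([.438,.109,.055],11.2,"round")
```

```text
3.7167 [0.41  0.099 0.197] [ 0.248  0.208 -0.699  2.036  0.164  0.95  -0.345] 0.32295430311158735
round 0.84 [353.2, 175.8] [0.442 0.114 0.049] 915
square 0.96 [351.1, 219.6] [0.449 0.074 0.049] 825
cross 0.78 [335.7, 270.4] [0.447 0.022 0.049] 201
bar 0.46 [340.6, 312.2] [ 0.461 -0.022  0.049] 148
balance 0.89 ((543.458984375, 92.29638671875), (247.85154724121094, 132.9705047607422), 10.742502212524414)
pan 0.64 ((542.4271850585938, 93.41118621826172), (245.45098876953125, 131.46725463867188), 10.68094253540039)
round shift [0.008 0.03  0.142] turn [-0.     0.001 -0.008]
```

View pics/w2.png

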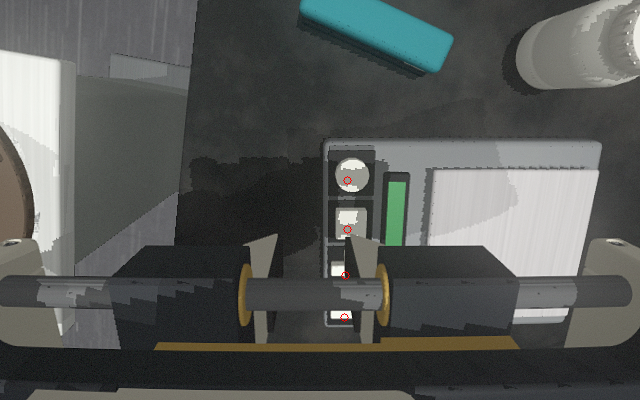

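Wrist view: the round key is at px (353,176), which gives (0.441,0.113), and the square key is at (350,222). This agrees with the top view to about 4 mm. Pressing round.

Request:
jog_arm(motion=[[[0.011,0.034,0.04,0,0,0,1],[0.011,0.034,0.08,0,0,0,1],[0.011,0.034,0.115,0,0,0,1],[0.011,0.034,0.135,0,0,0,1],[0.011,0.034,0.142,0,0,0,1],[0.011,0.034,0.147,0,0,0,1],[0.011,0.034,0.151,0,0,0,1],[0.011,0.034,0.154,0,0,0,1],[0.011,0.034,0.155,0,0,0,1],[0.011,0.034,0.155,0,0,0,1]]])

```text
clock: 4.9
position: [0.4417, 0.1139, 0.0432]
ee_rot: [1.999, 2.421, 0.001]
force: [-3.5, -3.3, 8.5]
width: 0.008
gripper_force: 4.5
```

Request:
jog_arm(motion=[[[0,0,0.001,0,0,0,1],[0,0,0.0015,0,0,0,1]]])

```text
clock: 5.07
position: [0.4419, 0.1139, 0.0426]
ee_rot: [1.999, 2.42, 0.001]
force: [-9.0, -5.1, 34.1]
width: 0.007
gripper_force: 17.0
```

Bottomed. Release, rise and swing to the boat.

Request:
jog_arm(motion=[[[0,0,-0.03,0,0,0,1],[0,0,-0.07,0,0,0,1],[-0.03,-0.01,-0.11,0,0,0.12,0],[-0.07,-0.015,-0.15,0,0,0.24,-1],[-0.11,-0.025,-0.16,0,0,0.36,-1],[-0.15,-0.035,-0.16,0,0,0.48,-1],[-0.19,-0.045,-0.16,0,0,0.6,-1],[-0.23,-0.055,-0.16,0,0,0.72,-1],[-0.27,-0.062,-0.16,0,0,0.84,-1],[-0.31,-0.07,-0.16,0,0,0.96,-1]]])

```text
clock: 5.9
position: [0.4314, -0.1878, 0.2022]
ee_rot: [2.893, 1.216, 0.004]
force: [1.2, -0.2, 0.2]
width: 0.534
gripper_force: 0.0
```

Run:
```python
from h import *
o=observe(); print(o["clock"],o["position"],o["joints"],o["force"])
d([.427,-.317,.12],-107.4)
```

```text
5.9 [ 0.431 -0.188  0.202] [ 0.601  0.236 -0.363  1.949  0.102  0.97  -0.585] [ 1.179 -0.21   0.246]
 shift [-0.095  0.087  0.082] turn [ 0.003 -0.003  1.099]
```

Request:
jog_arm(motion=[[[-0.03,0.03,0.01,0,0,0.12,-1],[-0.06,0.06,0.02,0,0,0.24,-1],[-0.095,0.087,0.03,0,0,0.36,-1],[-0.095,0.087,0.04,0,0,0.48,-1],[-0.095,0.087,0.05,0,0,0.6,-1],[-0.095,0.087,0.06,0,0,0.72,-1],[-0.095,0.087,0.07,0,0,0.84,-1],[-0.095,0.087,0.08,0,0,0.96,-1],[-0.095,0.087,0.09,0,0,1.08,-1],[-0.095,0.087,0.1,0,0,1.1,-1]]])

```text
clock: 6.73
position: [0.4286, -0.3147, 0.1011]
ee_rot: [3.104, -0.476, 0.005]
force: [0.6, 1.0, -0.7]
width: 1.0
gripper_force: 0.0
```

Run:
```python
from h import *
P=camera_params("wrist"); w=get_image("wrist"); save(w,"w3.png")
for s in silhouettes("boat","wrist")[:2]: print(s["p"],s["pixel"],rect("wrist",s["mask"],.024),s["mask"].sum())
d([.427,-.317,.005],-107.4)
```

```text
0.9 [310.0, 192.7] ((431.0099792480469, -315.4831848144531), (58.70012664794922, 115.01126098632812), 73.02641296386719) 13950
0.61 [99.7, 223.2] ((446.75311279296875, -165.69650268554688), (83.07568359375, 69.91482543945312), 32.75822830200195) 6405
 shift [0.001 0.003 0.095] turn [-0.     0.     0.008]
```

View pics/w3.png

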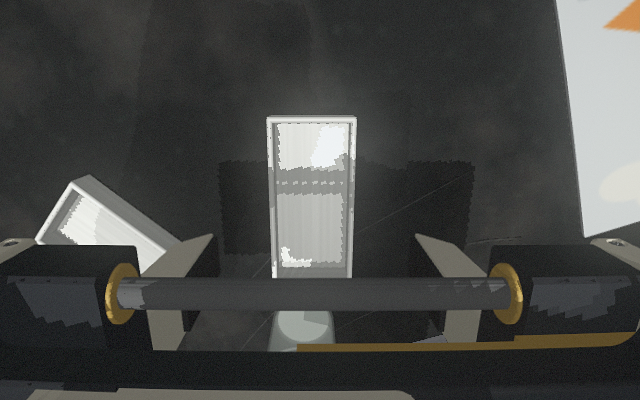

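Boat centred between the fingers at px (312,195), aligned, beaker clear at (300,330). Descend and grasp.

Request:
jog_arm(motion=[[[0,0.001,0.03,0,0,0,-1],[0,0.001,0.06,0,0,0,-1],[0,0.001,0.085,0,0,0,-1],[0,0.001,0.096,0,0,0,-1],[0,0.001,0.096,0,0,0,-1],[0,0.001,0.096,0,0,0,1],[0,0.001,0.096,0,0,0,1],[0,0.001,0.096,0,0,0,1],[0,0.001,0.096,0,0,0,1],[0,0.001,0.096,0,0,0,1]]], force=15)

```text
clock: 7.67
position: [0.4279, -0.3156, 0.0052]
ee_rot: [3.106, -0.466, 0.002]
force: [0.0, 0.0, -0.2]
width: 0.684
gripper_force: 0.0
```

Request:
jog_arm(motion=[[[0,0,0,0,0,0,1],[0,0,0,0,0,0,1],[0,0,0,0,0,0,1],[0,0,-0.02,0,0,0,1],[0,0,-0.05,0,0,0,1],[0,0,-0.09,0,0,0,1],[0,0,-0.13,0,0,0,1],[0,0,-0.16,0,0,0,1],[0,0,-0.19,0,0,0,1],[0,0,-0.2,0,0,0,1]]])

```text
clock: 8.5
position: [0.4289, -0.3162, 0.2088]
ee_rot: [3.104, -0.467, 0.009]
force: [0.1, -0.5, -1.0]
width: 0.633
gripper_force: 15.0
```

Run:
```python
from h import *
get_image("top")
for n,z in(("boat",.2),("pan",.054),("balance",.05)):
    for s in silhouettes(n,"top")[:2]: print(n,s["p"],s["pixel"],rect("top",s["mask"],z))
im=get_image("top")[140:240,260:350]; g=cv2.cvtColor(im,cv2.COLOR_RGB2GRAY)
_,L,st,_=cv2.connectedComponentsWithStats((g>170).astype(np.uint8)); i=1+np.argmax(st[1:,4])
m=np.zeros((400,640),bool); m[140:240,260:350]=L==i; print("pan bright",rect("top",m,.054))
d([.5,0,.2],10.9)
o=observe();print(o["width"],o["joints"])
```

```text
boat 0.96 [436.2, 239.7] ((393.52447509765625, -307.41326904296875), (62.47276306152344, 46.47637939453125), 74.62796020507812)
boat 0.72 [376.6, 235.4] ((402.30474853515625, -143.748046875), (102.86783599853516, 52.64350128173828), 34.3061637878418)
pan 0.95 [304.4, 183.9] ((549.2393798828125, 63.91188049316406), (262.1147766113281, 195.16917419433594), 11.17193603515625)
balance 0.75 [302.0, 183.6] ((550.9686279296875, 62.62933349609375), (259.2442932128906, 193.4617462158203), 11.57164192199707)
pan bright ((596.1546020507812, 70.8686752319336), (148.50289916992188, 150.33103942871094), 11.317620277404785)
 shift [-0.022 -0.322  0.003] turn [0.001 0.003 1.082]
0.6295882506929538 [ 0.574  0.309 -0.05   1.831  0.018  1.005 -1.353]
```

Boat held (58 mm). The pan centre is (0.596,0.071), yaw 11.3°, which agrees with the key row. I'll carry the boat in front of the wash bottle, turning back by 118°.

Request:
jog_arm(motion=[[[-0.008,-0.023,-0.005,0,0,-0.12,1],[-0.02,-0.06,-0.01,0,0,-0.24,1],[-0.032,-0.095,-0.015,0,0,-0.36,1],[-0.044,-0.13,-0.02,0,0,-0.48,1],[-0.056,-0.165,-0.02,0,0,-0.6,1],[-0.068,-0.2,-0.02,0,0,-0.72,1],[-0.08,-0.235,-0.02,0,0,-0.84,1],[-0.092,-0.27,-0.02,0,0,-0.96,1],[-0.104,-0.305,-0.02,0,0,-1.08,1],[-0.113,-0.332,-0.02,0,0,-1.2,1]]])

```text
clock: 9.58
position: [0.4153, 0.0381, 0.2227]
ee_rot: [-2.821, -1.379, 0.004]
force: [-0.1, 0.1, -0.7]
width: 0.629
gripper_force: 15.0
```

Request:
jog_arm(motion=[[[0,0,0,0,0,-0.12,1],[0,0,0,0,0,-0.24,1],[0,0,0,0,0,-0.36,1],[0,0,0,0,0,-0.48,1],[0,0,0,0,0,-0.6,1],[0,0,0,0,0,-0.72,1],[0,0,0,0,0,-0.84,1],[0,0,0,0,0,-0.865,1]]])

```text
clock: 10.25
position: [0.4159, 0.0352, 0.2225]
ee_rot: [-1.984, -2.432, 0.003]
force: [-0.2, -0.9, -1.4]
width: 0.63
gripper_force: 15.0
```

Run:
```python
from h import *
o=observe();print(o["clock"],o["position"],o["width"],o["joints"],o["force"])
w=get_image("wrist"); save(w,"w4.png")
for s in silhouettes("pan","wrist")[:1]: print(s["p"],s["pixel"],rect("wrist",s["mask"],.054))
g=cv2.cvtColor(w,cv2.COLOR_RGB2GRAY)
d([.596,.071,.14],11.3,"over"); d([.596,.071,.06],11.3,"down")
```

```text
10.25 [0.416 0.035 0.223] 0.6297727032976755 [ 0.303  0.151 -0.569  2.011  0.095  1.009 -0.11 ] [-0.229 -0.859 -1.382]
0.78 [482.3, 152.3] ((549.169921875, 64.84709930419922), (247.633056640625, 183.6332550048828), 10.773444175720215)
over shift [0.001 0.183 0.083] turn [-0.002 -0.001 -0.004]
down shift [0.001 0.184 0.163] turn [-0.002 -0.001 -0.004]
```

View pics/w4.png

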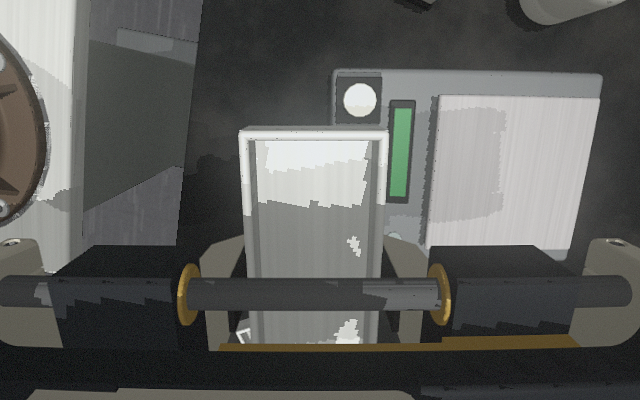

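The boat sits level in the grip (px 315,235), with the pan ahead at (510,180). Placing.

Request:
jog_arm(motion=[[[0.001,0.02,0,0,0,0,1],[0.001,0.055,0,0,0,0,1],[0.001,0.092,0.01,0,0,0,1],[0.001,0.13,0.03,0,0,0,1],[0.001,0.16,0.06,0,0,0,1],[0.001,0.177,0.09,0,0,0,1],[0.001,0.183,0.12,0,0,0,1],[0.001,0.184,0.145,0,0,0,1],[0.001,0.184,0.156,0,0,0,1],[0.001,0.184,0.16,0,0,0,1]]])

```text
clock: 11.18
position: [0.5953, 0.0718, 0.0614]
ee_rot: [-1.994, -2.423, 0.006]
force: [-1.0, 0.5, -1.0]
width: 0.632
gripper_force: 15.0
```

Run:
```python
from h import *
d([.596,.071,.0595],11.3,"down")
```

```text
down shift [-0.001  0.001  0.002] turn [-0.005 -0.    -0.003]
```

Request:
jog_arm(motion=[[[0,0,0.001,0,0,0,1],[0,0,0.0018,0,0,0,1],[0,0,0.0018,0,0,0,0.1],[0,0,0.0018,0,0,0,-0.5],[0,0,0.0018,0,0,0,-1],[0,0,0.0018,0,0,0,-1],[0,0,-0.02,0,0,0,-1],[0,0,-0.06,0,0,0,-1],[0,0,-0.1,0,0,0,-1],[0,0,-0.1,0,0,0,-1]]])

```text
clock: 12.02
position: [0.6011, 0.0739, 0.1724]
ee_rot: [1.989, 2.423, 0.014]
force: [1.9, 1.0, 1.1]
width: 0.993
gripper_force: 0.0
```

Run:
```python
from h import *
o=observe();print(o["clock"],o["position"],o["width"])
d([.467,-.025,.10],11.2,"bar hi");d([.467,-.025,.0432],11.2,"bar")
```

```text
12.0167 [0.601 0.074 0.172] 0.9926052949933691
bar hi shift [-0.071 -0.152  0.071] turn [ 0.012 -0.     0.001]
bar shift [-0.071 -0.152  0.127] turn [ 0.012 -0.     0.001]
```

Request:
jog_arm(motion=[[[-0.02,-0.035,0,0,0,0,1],[-0.04,-0.07,0,0,0,0,1],[-0.055,-0.105,0,0,0,0,1],[-0.07,-0.145,0.0,0,0,0,1],[-0.071,-0.152,0.03,0,0,0,1],[-0.071,-0.152,0.06,0,0,0,1],[-0.071,-0.152,0.07,0,0,0,1],[-0.071,-0.152,0.07,0,0,0,1],[-0.071,-0.152,0.07,0,0,0,1],[-0.071,-0.152,0.07,0,0,0,1]]], force=10)

```text
clock: 12.85
position: [0.4633, -0.0263, 0.0954]
ee_rot: [1.992, 2.428, 0.002]
force: [-0.2, -0.3, 1.1]
width: 0.323
gripper_force: 0.0
```

Run:
```python
from h import *
o=observe();print(o["clock"],o["position"],o["width"])
P=camera_params("wrist");w=get_image("wrist"); t=get_image("top")
save(np.hstack([cv2.resize(w,(480,300)),cv2.resize(t[120:270,200:360],(320,300))]),"w5.png")
for c in("wrist","top"):
    for s in silhouettes("boat",c)[:2]: print(c,s["p"],s["pixel"],rect(c,s["mask"],.078))
    for s in silhouettes("bar_key_top",c)[:2]: print("bar",s["p"],s["pixel"],onz(c,s["pixel"],.049)[0])
d([.467,-.025,.0432],11.2,"bar")
```

```text
12.85 [ 0.463 -0.026  0.095] 0.32250485453935657
wrist 0.75 [289.8, 328.7] ((459.5158386230469, -83.76513671875), (29.049175262451172, 22.31795883178711), 11.339091300964355)
wrist 0.65 [589.0, 112.8] ((586.5211181640625, 62.600852966308594), (68.28932189941406, 106.70032501220703), 13.776083946228027)
bar 0.93 [324.5, 214.6] [ 0.468 -0.023  0.049]
top 0.85 [294.9, 170.2] ((594.9226684570312, 74.24775695800781), (61.02891540527344, 116.61072540283203), 11.83689022064209)
top 0.46 [288.3, 220.6] ((435.05224609375, 108.6512451171875), (24.137208938598633, 24.012351989746094), 3.3544442653656006)
bar shift [0.001 0.005 0.051] turn [0.001 0.    0.001]
```

View pics/w5.png

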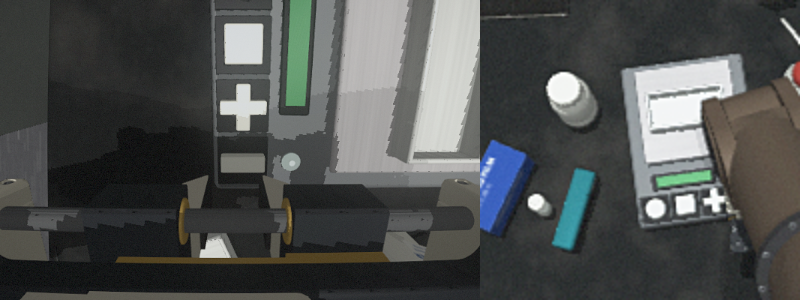

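The boat stands in the middle of the pan. The bar key is at px (242,162 in the left half), which gives (0.468,-0.023), and the fingers are still closing. Close, then press.

Request:
jog_arm(motion=[[[0.002,0.005,0.02,0,0,0,1],[0.002,0.005,0.03,0,0,0,1],[0.002,0.005,0.035,0,0,0,1],[0.002,0.005,0.038,0,0,0,1],[0.002,0.005,0.041,0,0,0,1],[0.002,0.005,0.045,0,0,0,1],[0.002,0.005,0.049,0,0,0,1],[0.002,0.005,0.052,0,0,0,1],[0.002,0.005,0.053,0,0,0,1],[0.002,0.005,0.053,0,0,0,1]]])

```text
clock: 13.98
position: [0.4668, -0.0242, 0.0427]
ee_rot: [1.992, 2.427, -0.001]
force: [-7.4, 0.4, 29.4]
width: 0.003
gripper_force: 14.3
```

Request:
jog_arm(motion=[[[0,0,-0.03,0,0,0,1],[0,0,-0.07,0,0,0,1],[0.02,0,-0.105,0,0,0,0],[0.05,0,-0.135,0,0,0.1,-1],[0.085,0,-0.16,0,0,0.2,-1],[0.12,0,-0.18,0,0,0.3,-1],[0.16,0,-0.197,0,0,0.4,-1],[0.2,-0.002,-0.197,0,0,0.47,-1],[0.235,-0.004,-0.197,0,0,0.47,-1],[0.249,-0.004,-0.197,0,0,0.47,-1]]])

```text
clock: 14.82
position: [0.4121, 0.2247, 0.2392]
ee_rot: [-2.498, -1.903, -0.005]
force: [-0.1, 0.1, -0.5]
width: 0.537
gripper_force: 0.0
```

Run:
```python
from h import *
o=observe();print(o["clock"],o["position"],o["width"],o["joints"])
P=camera_params("wrist");w=get_image("wrist"); save(w,"w6.png")
print(np.array(P["T"])[:3,3])
def ax(m,z):
    r=rect("wrist",m,z); b=cv2.boxPoints(r); e=max(b[1]-b[0],b[2]-b[1],key=np.linalg.norm); return r,np.degrees(np.arctan2(e[1],e[0]))
for n,z in dict(vial=.06,film_box=.06,stapler=.05).items():
    for s in silhouettes(n,"wrist")[:2]: print(n,s["p"],s["pixel"],onz("wrist",s["pixel"],z)[0],ax(s["mask"],z))
```

```text
14.8167 [0.412 0.225 0.239] 0.5365875943144528 [-0.089  0.231 -0.62   1.882  0.15   1.073 -1.037]
[0.431 0.295 0.397]
vial 0.88 [319.9, 101.3] [0.436 0.285 0.06 ] (((437.6257019042969, 285.2301330566406), (22.10746955871582, 22.77543067932129), 74.6147232055664), np.float32(-15.385355))
film_box 0.62 [329.3, 26.2] [0.461 0.341 0.06 ] (((457.09442138671875, 340.54364013671875), (46.512474060058594, 130.37542724609375), 74.53633117675781), np.float32(-15.463674))
stapler 0.74 [331.5, 153.2] [0.435 0.23  0.05 ] (((436.7081298828125, 231.4320068359375), (38.61144256591797, 125.13058471679688), 77.86469268798828), np.float32(-12.135305))
stapler 0.66 [322.9, 100.0] [0.441 0.281 0.05 ] (((439.6207580566406, 280.5967102050781), (24.538997650146484, 24.320472717285156), 74.32857513427734), np.float32(74.32856))
```

View pics/w6.png

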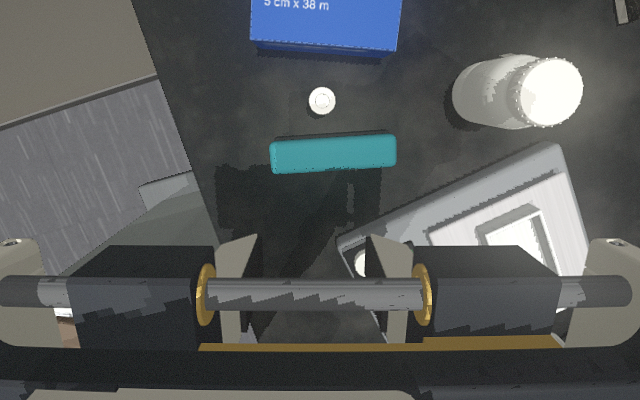

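Vial cap at px (321,100), which gives (0.437,0.286). The lane axis is about -15°, with the film box above, the stapler below and the reagent bottle to the right. Fingers are along the lane. Down to above the cap.

Request:
jog_arm(motion=[[[0.03,0.004,0.01,0,0,0,-1],[0.066,0.008,0.03,0,0,0,-1],[0.066,0.008,0.06,0,0,0,-1],[0.066,0.008,0.09,0,0,0,-1],[0.066,0.008,0.11,0,0,0,-1],[0.066,0.008,0.12,0,0,0,-1],[0.066,0.008,0.12,0,0,0,-1]]])

```text
clock: 15.6
position: [0.4392, 0.2782, 0.116]
ee_rot: [2.506, 1.894, -0.007]
force: [-0.3, -0.4, 0.3]
width: 1.002
gripper_force: 0.0
```

Run:
```python
from h import *
o=observe();print(o["clock"],o["width"])
d([.437,.286,.034],-15)
```

```text
15.6 1.0015742182946297
 shift [ 0.007 -0.004  0.082] turn [-0.002  0.004 -0.014]
```

Request:
jog_arm(motion=[[[0.007,-0.004,0.01,0,0,0,-1],[0.007,-0.004,0.015,0,0,0,-1],[0.007,-0.004,0.015,0,0,0,-1]]])

```text
clock: 15.85
position: [0.4381, 0.2881, 0.1035]
ee_rot: [2.504, 1.897, 0.0]
force: [-0.4, 0.1, 0.0]
width: 1.002
gripper_force: 0.0
```

Run:
```python
from h import *
d([.437,.286,.034],-15)
```

```text
shift [-0.002 -0.001  0.07 ] turn [ 0.     0.    -0.013]
```

Good. Descend and grip gently.

Request:
jog_arm(motion=[[[-0.001,-0.001,0.02,0,0,0,-1],[-0.001,-0.001,0.045,0,0,0,-1],[-0.001,-0.001,0.062,0,0,0,-1],[-0.001,-0.001,0.068,0,0,0,-1],[-0.001,-0.001,0.068,0,0,0,1],[-0.001,-0.001,0.068,0,0,0,1],[-0.001,-0.001,0.068,0,0,0,1],[-0.001,-0.001,0.068,0,0,0,1],[-0.001,-0.001,0.068,0,0,0,1],[-0.001,-0.001,0.068,0,0,0,1]]], force=10)

```text
clock: 16.68
position: [0.4368, 0.288, 0.0358]
ee_rot: [2.504, 1.897, 0.002]
force: [0.4, -0.3, 0.0]
width: 0.614
gripper_force: 0.0
```

Request:
jog_arm(motion=[[[0,0,0,0,0,0,1],[0,0,0,0,0,0,1],[0,0,0,0,0,0,1],[0,0,0,0,0,0,1],[0,0,0,0,0,0,1],[0,0,0,0,0,0,1]]])

```text
clock: 17.18
position: [0.4364, 0.2878, 0.0351]
ee_rot: [-2.504, -1.897, 0.0]
force: [0.3, 0.8, -0.1]
width: 0.248
gripper_force: 10.0
```

Vial held. Lift straight up, then carry high to the pan.

Request:
jog_arm(motion=[[[0,0,-0.02,0,0,0,1],[0,0,-0.055,0,0,0,1],[0,0,-0.095,0,0,0,1],[0,0,-0.135,0,0,0,1],[-0.005,0.005,-0.17,0,0,0,1],[-0.02,0.025,-0.19,0,0,-0.07,1],[-0.04,0.05,-0.2,0,0,-0.15,1],[-0.06,0.077,-0.2,0,0,-0.23,1],[-0.08,0.104,-0.2,0,0,-0.31,1],[-0.1,0.13,-0.2,0,0,-0.39,1]]])

```text
clock: 18.02
position: [0.5354, 0.1548, 0.2356]
ee_rot: [2.084, 2.35, 0.001]
force: [0.0, 0.1, -0.7]
width: 0.251
gripper_force: 10.0
```

Run:
```python
from h import *
o=observe();print(o["width"])
d([.595,.073,.15],11.3)
```

```text
0.2513082453136291
 shift [-0.088  0.049  0.086] turn [ 0.001  0.    -0.077]
```

Request:
jog_arm(motion=[[[-0.025,0.013,0,0,0,-0.04,1],[-0.05,0.027,0,0,0,-0.077,1],[-0.075,0.042,0.01,0,0,-0.077,1],[-0.088,0.049,0.03,0,0,-0.077,1],[-0.088,0.049,0.05,0,0,-0.077,1],[-0.088,0.049,0.07,0,0,-0.077,1],[-0.088,0.049,0.082,0,0,-0.077,1],[-0.088,0.049,0.086,0,0,-0.077,1],[-0.088,0.049,0.086,0,0,-0.077,1]]])

```text
clock: 18.77
position: [0.5927, 0.0748, 0.1484]
ee_rot: [-1.996, -2.425, 0.002]
force: [0.1, 0.3, 0.0]
width: 0.248
gripper_force: 10.0
```

Run:
```python
from h import *
o=observe();print(o["width"],o["joints"])
get_image("top"); P=camera_params("wrist"); w=get_image("wrist"); t=get_image("top"); sc=get_image("scene")
for s in silhouettes("boat","top")[:2]: print(s["p"],s["pixel"],rect("top",s["mask"],.078))
save(np.hstack([cv2.resize(w,(480,300)),cv2.resize(sc[150:300,200:360],(320,300))]),"w7.png")
d([.595,.073,.0925],11.3)
```

```text
0.24786530634929343 [ 0.194  0.539 -0.597  1.698  0.347  1.013 -0.329]
0.58 [284.2, 175.5] ((582.0524291992188, 121.16641235351562), (55.06470489501953, 20.416805267333984), 11.270805358886719)
 shift [-0.002  0.001  0.058] turn [ 0.002  0.    -0.004]
```

View pics/w7.png

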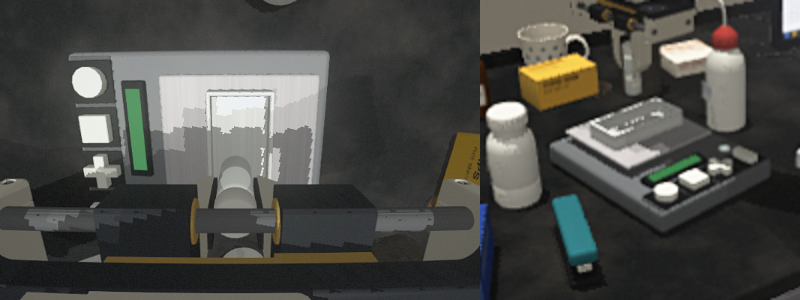

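The boat is at px (240,130 on) in the wrist half, with the vial in line with its middle at (237,180). Lower it.

Request:
jog_arm(motion=[[[-0.001,0.001,0.012,0,0,0,1],[-0.001,0.001,0.026,0,0,0,1],[-0.001,0.001,0.039,0,0,0,1],[-0.001,0.001,0.048,0,0,0,1],[-0.001,0.001,0.053,0,0,0,1],[-0.001,0.001,0.055,0,0,0,1],[-0.001,0.001,0.055,0,0,0,1],[-0.001,0.001,0.055,0,0,0,1]]])

```text
clock: 19.68
position: [0.5948, 0.0741, 0.0945]
ee_rot: [1.997, 2.425, 0.001]
force: [-0.3, 0.4, -1.0]
width: 0.244
gripper_force: 10.0
```

Request:
jog_arm(motion=[[[0,0,0.001,0,0,0,1],[0,0,0.002,0,0,0,1],[0,0,0.0025,0,0,0,1],[0,0,0.0025,0,0,0,1]]])

```text
clock: 20.02
position: [0.5948, 0.0739, 0.0921]
ee_rot: [1.997, 2.424, 0.001]
force: [0.1, -0.3, 3.4]
width: 0.244
gripper_force: 10.0
```

Request:
jog_arm(motion=[[[0,0,0,0,0,0,0.45],[0,0,0,0,0,0,0.35],[0,0,0,0,0,0,0.1],[0,0,0,0,0,0,-0.2],[0,0,0,0,0,0,-0.4],[0,0,-0.01,0,0,0,-0.4],[0,0,-0.03,0,0,0,-0.4],[0,0,-0.06,0,0,0,-0.4],[0,0,-0.09,0,0,0,-0.4],[0,0,-0.1,0,0,0,-0.4]]])

```text
clock: 20.85
position: [0.5963, 0.0749, 0.1968]
ee_rot: [1.995, 2.423, 0.007]
force: [0.7, 0.6, -0.8]
width: 0.696
gripper_force: 0.0
```

Run:
```python
from h import *
o=observe();print(o["width"],o["position"])
d([.457,.021,.10],11.2,"cross hi")
```

```text
0.696057691648136 [0.596 0.075 0.197]
cross hi shift [-0.026 -0.148  0.096] turn [ 0.006 -0.    -0.002]
```

Request:
jog_arm(motion=[[[-0.006,-0.035,0,0,0,0,1],[-0.013,-0.07,0,0,0,0,1],[-0.02,-0.11,0,0,0,0,1],[-0.025,-0.14,0,0,0,0,1],[-0.026,-0.148,0.03,0,0,0,1],[-0.026,-0.148,0.065,0,0,0,1],[-0.026,-0.148,0.09,0,0,0,1],[-0.026,-0.148,0.096,0,0,0,1],[-0.026,-0.148,0.096,0,0,0,1],[-0.026,-0.148,0.096,0,0,0,1]]])

```text
clock: 21.68
position: [0.4549, 0.0204, 0.0966]
ee_rot: [1.996, 2.425, 0.001]
force: [0.5, 0.1, 0.7]
width: 0.028
gripper_force: 0.0
```

Run:
```python
from h import *
w=get_image("wrist"); sc=get_image("scene")
for s in silhouettes("vial","scene")[:1]: print(s["p"],s["pixel"],proj("scene",[.595,.074,.093]))
for s in silhouettes("cross_key_top","wrist")[:2]: print(s["p"],s["pixel"],onz("wrist",s["pixel"],.049)[0])
save(np.hstack([cv2.resize(w,(480,300)),cv2.resize(sc[150:300,200:360],(320,300))]),"w8.png")
o=observe();print(o["width"],o["position"])
d([.4585,.021,.0428],11.2,"cross")
```

```text
0.46 [277.9, 200.3] [[277.323 202.549]]
0.61 [319.8, 215.5] [0.458 0.023 0.049]
0.0019517687022711774 [0.455 0.02  0.097]
cross shift [0.    0.003 0.054] turn [ 0.002  0.    -0.003]
```

View pics/w8.png

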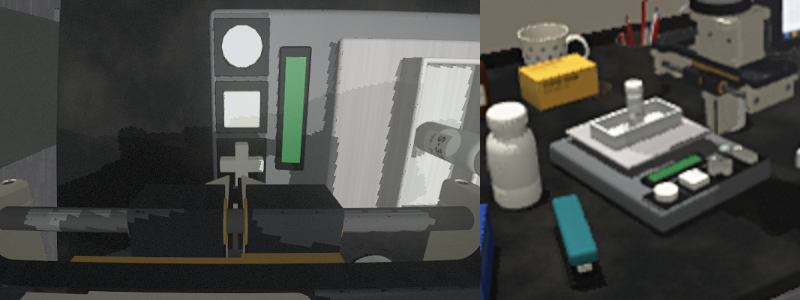

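The vial stands upright in the boat (scene half, px (632,100)). The cross key is under the fingers at px (240,160). Press it.

Request:
jog_arm(motion=[[[0.002,0.003,0.02,0,0,0,1],[0.002,0.003,0.036,0,0,0,1],[0.002,0.003,0.042,0,0,0,1],[0.002,0.003,0.046,0,0,0,1],[0.002,0.003,0.05,0,0,0,1],[0.002,0.003,0.053,0,0,0,1],[0.002,0.003,0.0545,0,0,0,1],[0.002,0.003,0.0545,0,0,0,1]]])

```text
clock: 22.55
position: [0.4571, 0.0225, 0.0428]
ee_rot: [1.996, 2.424, -0.001]
force: [-9.2, -0.9, 25.4]
width: 0.003
gripper_force: 13.0
```

Fully down. Rise and back off.

Request:
jog_arm(motion=[[[0,0,-0.03,0,0,0,1],[0,0,-0.07,0,0,0,1],[0,0,-0.11,0,0,0,1],[0,0,-0.15,0,0,0,1],[0,-0.02,-0.17,0,0,0,1],[0,-0.04,-0.18,0,0,0,1],[0,-0.04,-0.18,0,0,0,1],[0,-0.04,-0.18,0,0,0,1],[0,-0.04,-0.18,0,0,0,1],[0,-0.04,-0.18,0,0,0,1]]])

```text
clock: 23.38
position: [0.418, 0.0149, 0.2208]
ee_rot: [-1.997, -2.425, -0.0]
force: [0.7, -0.3, 0.5]
width: 0.004
gripper_force: 0.0
```

Run:
```python
from h import *
sc=get_image("scene")
for n in("vial","boat"):
    for s in silhouettes(n,"scene")[:2]: print(n,s["p"],s["pixel"])
o=observe();print(o["clock"],o["position"],o["force"]); print(sign_off())
```

```text
vial 0.53 [277.5, 203.0]
boat 0.95 [277.8, 213.6]
boat 0.91 [384.2, 229.9]
23.5333 [0.418 0.015 0.221] [0.219 0.322 0.307]
the job is handed in; nothing more can be done
None
```

The job is handed in at 23.5 s: zeroed with the round key, boat set on the pan and tared with the bar key, vial stood in the boat and printed with the cross key, with each key pressed to its stop, the square key left alone and the vial still standing in the last image.

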